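# Show the labelled wear-debris plate to the bench reader

## Task

Press the reader's green start button fully down and let it spring back up. Then, of the three glass plates on the dark mat, take the one that lies label up (frosted end with a small notch in one corner, yellow label on top) by its clear end, keeping the fingers off the frosted end, and present it to the reader: held level in the gripper, label up, frosted end pointing to the reader's post, and the frosted end over the middle of the lit pad at the height of the red band on the post. Finish while holding it still there, not resting on anything, and leave everything else where it was.

Things in the scene. Friction and masses are not known exactly. Their poses are not given: they have to be found in the camera images.
- plate: glass plate 90 x 32 x 8 mm, 55 g, flat on the mat, label up, any yaw. Origin: centre of underside; x along it to the frosted end, z out of the label side. Clear from x = -45 to 15 mm, white frosted from 15 to 45 mm with a yellow barred label on top; 9 mm square notch in the corner at +x, -y (right-hand one, label up and frosted end away from you). Fingers only on the clear part
- plate_frost (a point): centre of the plate's frosted end: plate x = +30 mm, mid-thickness (z = 4 mm); same axes as the plate
- plate_grip (a point): a good place to grip the clear part across its 32 mm width: plate x = -22 mm, mid-thickness (z = 4 mm); same axes as the plate
- turned_plate: a like plate lying label down: white frosted end without visible label, notch on the other hand (corner at +x, +y of its frame); origin: centre of its lower face, x towards the frosted end. Leave it alone
- blank_plate: a like plate 90 x 32 x 8 mm of clear glass all over, no frost, no notch; origin: centre of its underside, x along its length. Leave it alone
- mat: fixed dark mat 280 x 290 x 3 mm on which the three plates lie, at least 125 mm apart centre to centre; origin: centre of its underside, on the bench
- reader: fixed; grey base 130 wide, 12 mm high, x -65 to 125 mm, with a bright 90 mm square pad; post 20 x 22 mm at x = 108 mm, to 212 mm high, red band at 100 mm; on it a black head (x 55 to 135 mm, 60 mm wide, z 185 to 265 mm) looking down at the pad. Origin: underside of the base below the pad's centre; x from pad to post, z up
- reader_focus (a point): where the middle of the frosted end is to be held: 100 mm above the bench (88 mm above the pad), over the pad's centre; axes of the reader
- start (a joint): travel of the green start button: 0 up, 0.006 m fully down; a spring that takes 1.5 N at the start and 5 N fully down pushes it back up
- start_top (a point): centre of the top face of the green start button, 15 mm in radius, about 67 mm above the bench; it is pressed straight down (moves down with the button)
- start_box: fixed yellow box 70 x 70 x 45 mm that carries the button in a black collar 44 mm wide and 12 mm high; origin: centre of its underside, on the bench
- bearing: loose steel ring 56 mm across, 16 mm high, bystander; origin: centre of its underside
- pulley: loose dark steel pulley 60 mm across, 34 mm high, bystander; origin: centre of its underside
- socket: loose upright steel socket 24 mm across, 50 mm high, bystander; origin: centre of its underside
- screwdriver: loose screwdriver with a red handle lying on the bench, bystander; origin: below its middle, x along it towards the tip
- grease_can: loose blue can 66 mm across, 80 mm high, bystander; origin: centre of its underside

How it is judged:
By the outcome, as a careful person would: the job done as asked, in the order asked, and still so for the second after the job is handed in, while the arm keeps its last pose, push and grip.
It also fails if it takes over 48 s, if anything falls off the work surface, if the arm or the gripper's body presses on something with over 40 N, if the wrist force passes 120 N, or if a joint passes its speed limit or range.

## Robot

A 6-joint arm with a two-finger parallel gripper is mounted at the origin on the work surface. World frame = base frame: x ahead of the robot, y to its left, z up, the work surface at z = 0. Lengths are in m, angles in rad, forces in N, time in s.
With the tool pointing down it reaches from about 0.275 to 0.75 m from the base axis. Payload 10.2 kg.
Tool frame: the origin (TCP) lies on the front face of the gripper's body, between the roots of the fingers; the fingertips stand 73 mm ahead of it and the grasp point (between the pads) lies 54 mm ahead of it; z points along the fingers, y is the direction in which the jaws open and shut (so a half turn about z gives the same grasp; the last joint's range is limited). The gripper opens to 85 mm and grips with 20 to 120 N. Pads are 22 mm wide; open, the fingers measure 114 mm over their backs; the gripper's body (76 mm by 85 mm) begins 54 mm behind the grasp point. The pads swing forward as they close: fully open they stand 13 mm farther back than shut.
Start: joints at [0.97, 0.313, 1.498, -0, 1.331, -0.223], TCP at [0.194, 0.488, 0.304] pointing down, gripper open.
Joint ranges: [-2.94, 2.94], [-0.97, 2.17], [0.19, 2.56], [-1.23, 4.37], [0.02, 3.11], [-2.88, 2.88]. Speed limits (rad/s): [2.39, 2.39, 3.01, 3.14, 3.14, 3.14].

## Interface

Orientations are given as a 3x3 rotation matrix whose columns are the frame's x, y, z axes.
In Python, from workcell import bot gives the robot as it stands.
- The arm moves only by the tool drive_tool, never from a script. Its argument "rows" is a list of rows, each an object with "fingers": the finger opening in cm, from 0 to 8.54; "linear": the shift along the tool's x, y, z in cm, a list of three; "angular": the turn, a rotation vector about the tool's x, y, z in degrees, a list of three. A call has 1 to 8 rows; each row shifts and turns the commanded pose from where the row before left it, along the tool's axes as they then stand; what a row does not reach is not made up. A row lasts 1/8 s, in which the tool goes at most 62.5 mm and 10.7 degrees, less where a joint would pass 70% of its speed; a pose out of reach is approached as far as the arm can. A call is refused whole if a number of a shift passes 6.25 or a number of a turn 10.7, either way. A call with a gripper value outside its range is refused whole. The fingers move at their own pace and stop on an object; "newtons" is the grip in N (left out, the last holds). Time passes only in rows, so rows that do not move let the fingers close. It gives the time, the measured TCP pose, the force and the opening at its end, in the units of the state.
- bot.sense(): the state, without advancing time (a new reading comes with each control period).
- bot.get_image(name): name is "side" or "top"; returns the picture (384x512x3 uint8, red, green, blue); there is no depth.
- bot.camera_info(name): a dict with "mtx" (3x3 intrinsics, pixels), "k1" (the pictures are not rectified: a ray, as slopes to the right and down, at radius r is drawn at 1 + k1 r^2 times it, then the intrinsics apply), "extrinsics" (4x4, takes a point from camera to world coordinates). Camera axes: x right, y up, looking along -z (the intrinsics and any distortion apply to the point x, -y, -z); pixel columns grow to the right and rows downward; lengths in m; the calibration is good to about 2 mm. A picture is of the moment at which its call begins. camera_info takes no time and is no camera call.
- bot.finish_job(): hands the job in, once; it reports no verdict.
The state is a dict: "time": time; "joint_pos": joint angles; "qvel": joint speeds; "joint_efforts": joint torques, N m; "eef_pos": TCP position; "tcp_rot": TCP orientation; "force": force on the tool from outside, world axes, zero at the start; "wrist_torque": the same for the moment, N m; "gripper_width": opening from 0.0 (shut) to 1.0 (fully open).
Only numpy, scipy, OpenCV 4.12 (cv2) and the standard library are available. Lean on these libraries where they do the work, as an engineer would, in place of code of your own. Each camera call takes 0.05 s, during which the arm holds its last target. There are 200 camera calls.

## Working session

There is one attempt and no reset: what is moved stays moved. The work goes in short steps, Python scripts to look and compute and a tool call to move; the robot and the scene stay as the last step left them, time stands still between calls to the robot, and variables do not carry over. Pictures are saved under pics/ and viewed, about 8 in all and at most 12, crops included, and the job is handed in when it is done.

Besides the shell and the picture viewer there is one more tool, called after "Emit:" as name(argument=value, ...) on one line, values as JSON. drive_tool: Moves the arm, as the interface text tells. Its arguments: {"type":"object","properties":{"rows":{"type":"array"},"newtons":{"type":"number"}},"required":["rows"]}

```bash
mkdir -p pics; python3 - <<'E'
from workcell import bot
import cv2,numpy as np
np.set_printoptions(precision=4,suppress=True)
for n in("top","side"):
    im=bot.get_image(n); cv2.imwrite(f"pics/{n}0.png",im[:,:,::-1]); c=bot.camera_info(n); print(n,c)
s=bot.sense(); print(s)
E
```

```text
top {'mtx': array([[379.7077,   0.    , 254.9795],
       [  0.    , 379.7077, 190.2594],
       [  0.    ,   0.    ,   1.    ]]), 'k1': 0.016138486218514145, 'extrinsics': array([[ 0.0003,  0.9972, -0.0752,  0.4294],
       [-1.    ,  0.0003,  0.0002,  0.002 ],
       [ 0.0002,  0.0752,  0.9972,  1.2572],
       [ 0.    ,  0.    ,  0.    ,  1.    ]])}
side {'mtx': array([[473.2312,   0.    , 260.5149],
       [  0.    , 473.2312, 184.6182],
       [  0.    ,   0.    ,   1.    ]]), 'k1': -0.003232332371342947, 'extrinsics': array([[ 0.9986,  0.0288, -0.0437,  0.4731],
       [-0.0519,  0.6403, -0.7663, -1.0716],
       [ 0.0059,  0.7675,  0.641 ,  0.9814],
       [ 0.    ,  0.    ,  0.    ,  1.    ]])}
{'time': 0.1, 'joint_pos': array([ 0.9696,  0.3133,  1.4984, -0.    ,  1.331 , -0.2234]), 'qvel': array([ 0.0003, -0.0014, -0.0019, -0.0016, -0.0019,  0.0025]), 'joint_efforts': array([  0.0029, -41.2895, -26.014 ,  -0.0001,   0.003 ,   0.    ]), 'eef_pos': array([0.1936, 0.4878, 0.3034]), 'tcp_rot': array([[-0.9295,  0.3689, -0.0006],
       [ 0.3689,  0.9295, -0.0009],
       [ 0.0002, -0.0011, -1.    ]]), 'force': array([ 0.5231, -0.0806, -0.8927]), 'wrist_torque': array([-0.0315,  0.0381,  0.0484]), 'gripper_width': 1.0037431097254297}
```

View pics/top0.png

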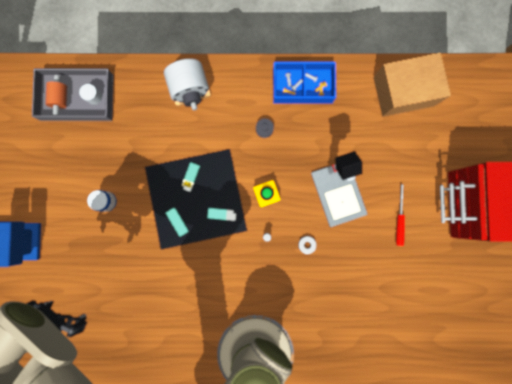

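View pics/side0.png

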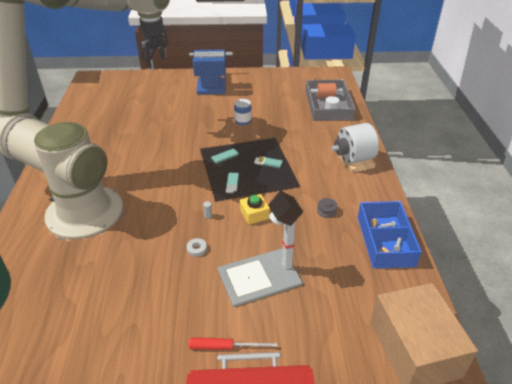

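The top view shows the mat at about (195,200). The likely labelled plate is at (190,177) with a yellow end at (187,185), the turned plate is at (222,214), and the blank one is at (177,222). The button is at (267,193), and the reader pad is at (343,203) with its post towards (350,165). Next I enlarge these areas.

```bash
cat > h.py <<'E'
from workcell import bot
import cv2,numpy as np
np.set_printoptions(precision=4,suppress=True)
def ray(n,uv):
    c=bot.camera_info(n); K=c["mtx"]; E=c["extrinsics"]
    d=np.array([(uv[0]-K[0,2])/K[0,0],(uv[1]-K[1,2])/K[1,1]]); s=d.copy()
    for _ in range(10): s=d/(1+c["k1"]*(s@s))
    return E[:3,3],E[:3,:3]@np.array([s[0],-s[1],-1])
def at(n,uv,z):
    o,v=ray(n,uv); return o+v*(z-o[2])/v[2]
def proj(n,p):
    c=bot.camera_info(n); K=c["mtx"]; E=c["extrinsics"]
    q=E[:3,:3].T@(np.array(p)-E[:3,3]); s=np.array([q[0],-q[1]])/-q[2]
    s=s*(1+c["k1"]*(s@s)); return K[:2,:2]@s+K[:2,2]
E
python3 - <<'E'
import cv2,numpy as np
t=cv2.imread("pics/top0.png"); s=cv2.imread("pics/side0.png")
def crop(i,x,y,w,h,k): return cv2.resize(i[y:y+h,x:x+w],None,fx=k,fy=k,interpolation=cv2.INTER_CUBIC)
a=crop(t,140,145,112,106,3.5); b=crop(t,245,145,130,106,3)
c=crop(s,195,135,110,90,3.5); d=crop(s,210,185,100,120,3)
out=np.zeros((600,800,3),np.uint8)
a=crop(t,140,145,112,106,3.5);b=crop(t,245,145,130,90,3);c=crop(s,195,135,110,65,3.5)
for im,(x,y) in((a,(0,0)),(b,(400,0)),(c,(0,372)),(crop(s,210,185,100,106,3),(400,275))):
    hh=min(im.shape[0],600-y);ww=min(im.shape[1],800-x); out[y:y+hh,x:x+ww]=im[:hh,:ww]
cv2.imwrite("pics/crop1.png",out)
E
```

```text
(no output)
```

View pics/crop1.png

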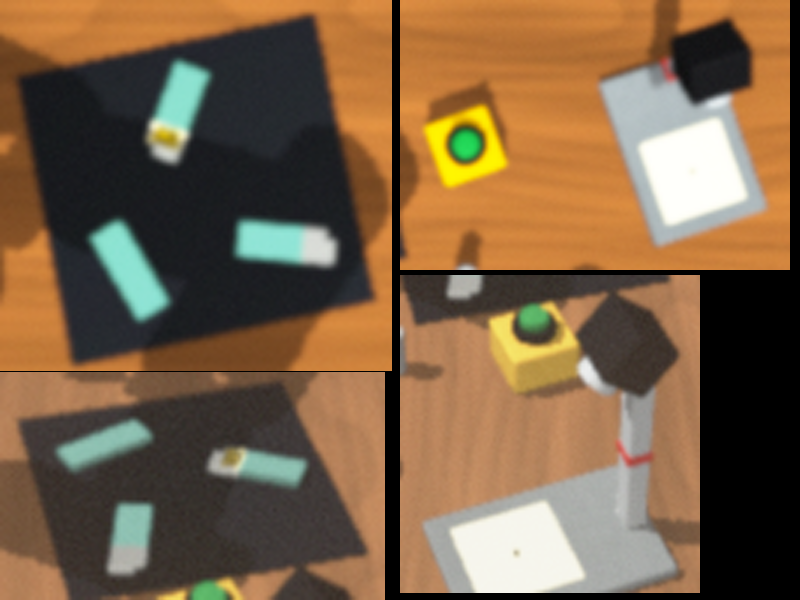

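The crop confirms it: the labelled plate is the upper one, with its notch at the lower left and its frosted end pointing down the image towards the robot. The turned and blank plates are clearly different. Now I measure by segmentation.

```bash
cat > seg.py <<'E'
from h import *
def big(m,box):
    z=np.zeros(m.shape,np.uint8); x,y,w,h=box; z[y:y+h,x:x+w]=m[y:y+h,x:x+w]
    n,l,s,c=cv2.connectedComponentsWithStats(z); k=1+s[1:,4].argmax(); return (l==k).astype(np.uint8),c[k]
K=4
def up(f): 
    i=cv2.imread(f); return cv2.warpAffine(i,np.array([[K,0,0],[0,K,0]],float),(512*K,384*K),flags=cv2.INTER_CUBIC)
def rect(m,n,z):
    (c,_)=max(((c,cv2.contourArea(c)) for c in cv2.findContours(m,0,1)[0]),key=lambda t:t[1])
    w=np.array([at(n,p[0]/K,z)[:2] for p in c.astype(float)],np.float32)*1000
    (cx,cy),(a,b),g=cv2.minAreaRect(w); return cx,cy,a,b,g
E
python3 - <<'E'
from seg import *
for n,zs in(("top",0),("side",0)):
    i=up(f"pics/{n}0.png").astype(int); B,G,R=i[...,0],i[...,1],i[...,2]
    bx=lambda x,y,w,h:(x*K,y*K,w*K,h*K)
    if n=="top": pl=bx(172,155,40,42);bt=bx(252,178,30,30);pd=bx(318,175,55,50)
    else: pl=bx(245,148,45,22);bt=bx(238,190,34,24);pd=bx(220,255,56,45)
    m,c=big((i.max(2)>85).astype(np.uint8),pl); print(n,"plate",rect(m,n,.011 if n=="top" else .009))
    mc,_=big(((i.max(2)>85)&(G-R>25)).astype(np.uint8),pl); print(" clear",rect(mc,n,.011))
    m,c=big(((G-R>40)&(G-B>25)).astype(np.uint8),bt); print(" button",at(n,c/K,.067),m.sum()/K/K,rect(m,n,.067))
    m,c=big((i.min(2)>(215 if n=="top" else 195)).astype(np.uint8),pd); print(" pad",rect(m,n,.012), "c",at(n,c/K,.012))
    if n=="top":
        m,c=big(((R>200)&(G>150)&(B<90)).astype(np.uint8),bt)
        print(" box",rect(m,n,.045))
        m,c=big((i.max(2)<110).astype(np.uint8),bx(140,140,115,115)); print(" mat",rect(m,n,.003))
# head/post
print("band",at("side",(287.5,244),.1))
E
```

```text
top plate (568.836669921875, 216.48121643066406, 42.39997863769531, 97.22115325927734, 69.20065307617188)
 clear (584.56396484375, 211.11993408203125, 40.397300720214844, 63.91286087036133, 70.28665924072266)
 button [ 0.5115 -0.0346  0.067 ] 89.75 (511.69085693359375, -34.44915771484375, 32.777931213378906, 32.850868225097656, 44.9269905090332)
 pad (486.23345947265625, -283.6820373535156, 96.13238525390625, 96.0188980102539, 18.51677703857422) c [ 0.486  -0.2838  0.012 ]
 box (509.98858642578125, -34.428077697753906, 75.10950469970703, 75.21192932128906, 20.54555320739746)
 mat (507.468017578125, 205.4351806640625, 311.0591735839844, 304.70281982421875, 13.363417625427246)Traceback (most recent call last):
  File "<stdin>", line 7, in <module>
  File "seg.py", line 10, in rect
    w=np.array([at(n,p[0]/K,z)[:2] for p in c.astype(float)],np.float32)*1000
                ~~^^^^^^^^^^^^
  File "h.py", line 10, in at
    o,v=ray(n,uv); return o+v*(z-o[2])/v[2]
        ~~~^^^^^^
  File "h.py", line 5, in ray
    c=bot.camera_info(n); K=c["mtx"]; E=c["extrinsics"]
ValueError: time passes only in moves, steps and waits
```

```bash
sed -i 's/^def ray/import functools\n@functools.lru_cache(None)\ndef info(n): return bot.camera_info(n)\ndef ray/; s/c=bot.camera_info(n);/c=info(n);/' h.py
python3 - <<'E'
from seg import *
for n in("top","side"):
    i=up(f"pics/{n}0.png").astype(int); B,G,R=i[...,0],i[...,1],i[...,2]
    bx=lambda x,y,w,h:(x*K,y*K,w*K,h*K)
    if n=="top": pl=bx(172,155,40,42);bt=bx(252,178,30,30);pd=bx(318,175,55,50)
    else: pl=bx(245,148,45,22);bt=bx(238,190,34,24);pd=bx(220,255,56,45)
    for th in(85,115):
        m,c=big((i.max(2)>th).astype(np.uint8),pl); print(n,"plate",rect(m,n,.011),at(n,c/K,.011),c/K)
    m,c=big(((G-R>40)&(G-B>25)).astype(np.uint8),bt); print(" button",at(n,c/K,.067),rect(m,n,.067),c/K)
    m,c=big((i.min(2)>(215 if n=="top" else 195)).astype(np.uint8),pd); print(" pad",rect(m,n,.012), "c",at(n,c/K,.012))
# mat corners by eye, from crop1
A=np.array([at("top",(140+x/3.5,145+y/3.5),.003)[:2] for x,y in((19,78),(314,14),(374,297),(75,363))])
print(A,np.linalg.norm(A-np.roll(A,-1,0),axis=1),A.mean(0))
S=np.array([at("side",(195+x/3.5,135+(y-372)/3.5),.003)[:2] for x,y in((19,420),(282,383),(366,552))]);print(S,np.linalg.norm(S[1:]-S[:-1],axis=1))
E
```

```text
top plate (568.836669921875, 216.48121643066406, 42.39997863769531, 97.22115325927734, 69.20065307617188) [0.5699 0.2159 0.011 ] [190.0531 176.1628]
top plate (568.810546875, 216.3330078125, 40.24152755737305, 94.09466552734375, 68.70427703857422) [0.5698 0.216  0.011 ] [190.0371 176.1885]
 button [ 0.5115 -0.0346  0.067 ] (511.69085693359375, -34.44915771484375, 32.777931213378906, 32.850868225097656, 44.9269905090332) [266.5528 192.6934]
 pad (486.23345947265625, -283.6820373535156, 96.13238525390625, 96.0188980102539, 18.51677703857422) c [ 0.486  -0.2838  0.012 ]
side plate (570.7203979492188, 211.13198852539062, 53.55339813232422, 96.40318298339844, 70.80625915527344) [0.5715 0.2098 0.011 ] [268.1687 161.4851]
side plate (571.2144165039062, 212.17459106445312, 47.75027847290039, 93.22191619873047, 73.2407455444336) [0.5714 0.2104 0.011 ] [268.1258 161.3865]
 button [ 0.5129 -0.0416  0.067 ] (511.8094177246094, -41.68447494506836, 31.298362731933594, 33.497337341308594, 36.2362174987793) [253.9415 198.7375]
 pad (487.94219970703125, -284.38592529296875, 93.26189422607422, 93.90699768066406, 18.488727569580078) c [ 0.4879 -0.2864  0.012 ]
[[0.6004 0.3658]
 [0.6621 0.0861]
 [0.3934 0.0284]
 [0.3322 0.3076]] [0.2864 0.2748 0.2858 0.2745] [0.497 0.197]
[[0.3373 0.3059]
 [0.6085 0.3604]
 [0.6646 0.0834]] [0.2766 0.2826]
```

Top-view results, which the side view agrees with to within a few mm:

| Item | Position (m) | Yaw |
|---|---|---|
| Plate | (0.570, 0.217) | about 160° |
| Button | (0.5115, -0.0346) | – |
| Pad | (0.487, -0.284) | 18.5° |

The measured sizes fit once image blur is allowed for. I go to the button with the fingers shut.

Emit:
drive_tool(rows=[{"fingers":0,"linear":[-4.07,-3.07,0],"angular":[0,0,0]},{"fingers":0,"linear":[-4.07,-3.07,0],"angular":[0,0,0]},{"fingers":0,"linear":[-4.07,-3.07,0],"angular":[0,0,0]},{"fingers":0,"linear":[-4.07,-3.07,0],"angular":[0,0,0]},{"fingers":0,"linear":[-4.07,-3.07,0],"angular":[0,0,0]},{"fingers":0,"linear":[-4.07,-3.07,0],"angular":[0,0,0]},{"fingers":0,"linear":[-4.07,-3.07,0],"angular":[0,0,0]},{"fingers":0,"linear":[-4.07,-3.07,0],"angular":[0,0,0]}], newtons=40)

```text
time: 1.1
eef_pos: [0.4062, 0.138, 0.3038]
tcp_rot: [[-0.929, 0.369, -0.0], [0.369, 0.929, 0.0], [0.0, 0.0, -1.0]]
force: [0.4, -0.0, 1.1]
gripper_width: 0.002
```

Emit:
drive_tool(rows=[{"fingers":0,"linear":[-4.07,-3.07,2],"angular":[0,0,0]},{"fingers":0,"linear":[-4.07,-3.07,2],"angular":[0,0,0]},{"fingers":0,"linear":[-4.07,-3.07,3],"angular":[0,0,0]},{"fingers":0,"linear":[-4.07,-3.07,3],"angular":[0,0,0]},{"fingers":0,"linear":[0,0,0],"angular":[0,0,0]},{"fingers":0,"linear":[0,0,0],"angular":[0,0,0]}])

```text
time: 1.85
eef_pos: [0.5115, -0.0342, 0.204]
tcp_rot: [[-0.929, 0.369, -0.0], [0.369, 0.929, 0.0], [0.0, 0.0, -1.0]]
force: [0.0, -0.7, -0.9]
gripper_width: -0.002
```

```bash
cat > d.py <<'E'
import sys
from h import *
s=bot.sense(); R=s["tcp_rot"]; p=s["eef_pos"]
print("t",s["time"],"p",p,"F",s["force"],"w",s["gripper_width"],"yaw",np.degrees(np.arctan2(R[1,0],R[0,0])),"z",R[:,2],"q",s["joint_pos"],flush=True)
if len(sys.argv)>3: print("tool delta cm",100*R.T@(np.array(sys.argv[1:4],float)-p))
E
python3 d.py .5115 -.0346 .145
```

```text
t 1.85 p [ 0.5115 -0.0342  0.204 ] F [ 0.0234 -0.6613 -0.8592] w -0.00152274941955355 yaw 158.35338038238913 z [-0.0003  0.0003 -1.    ] q [-0.2956  0.389   1.6694  0.0002  1.0837 -1.4887]
tool delta cm [-0.0166 -0.0405  5.905 ]
```

Emit:
drive_tool(rows=[{"fingers":0,"linear":[0,0,3],"angular":[0,0,0]},{"fingers":0,"linear":[0,0,2.5],"angular":[0,0,0]},{"fingers":0,"linear":[0,0,0.4],"angular":[0,0,0]},{"fingers":0,"linear":[0,0,0.3],"angular":[0,0,0]},{"fingers":0,"linear":[0,0,0.3],"angular":[0,0,0]},{"fingers":0,"linear":[0,0,0],"angular":[0,0,0]}])

```text
time: 2.6
eef_pos: [0.512, -0.0345, 0.1395]
tcp_rot: [[-0.929, 0.369, 0.001], [0.369, 0.929, -0.0], [-0.001, 0.0, -1.0]]
force: [-0.0, -0.2, 1.2]
gripper_width: 0.0
```

Emit:
drive_tool(rows=[{"fingers":0,"linear":[0,0,0.2],"angular":[0,0,0]},{"fingers":0,"linear":[0,0,0],"angular":[0,0,0]}])

```text
time: 2.85
eef_pos: [0.512, -0.0346, 0.1371]
tcp_rot: [[-0.929, 0.369, 0.001], [0.369, 0.929, -0.0], [-0.001, 0.0, -1.0]]
force: [1.3, 1.3, 2.8]
gripper_width: -0.002
```

Emit:
drive_tool(rows=[{"fingers":0,"linear":[0,0,0.2],"angular":[0,0,0]},{"fingers":0,"linear":[0,0,0],"angular":[0,0,0]}])

```text
time: 3.1
eef_pos: [0.512, -0.0346, 0.135]
tcp_rot: [[-0.929, 0.369, 0.001], [0.369, 0.929, -0.0], [-0.001, 0.0, -1.0]]
force: [1.7, 1.7, 3.9]
gripper_width: -0.002
```

Emit:
drive_tool(rows=[{"fingers":0,"linear":[0,0,0.15],"angular":[0,0,0]},{"fingers":0,"linear":[0,0,0],"angular":[0,0,0]}])

```text
time: 3.35
eef_pos: [0.512, -0.0346, 0.1336]
tcp_rot: [[-0.929, 0.369, 0.001], [0.369, 0.929, -0.0], [-0.001, 0.0, -1.0]]
force: [2.1, 1.8, 5.8]
gripper_width: -0.002
```

Emit:
drive_tool(rows=[{"fingers":0,"linear":[0,0,0.1],"angular":[0,0,0]},{"fingers":0,"linear":[0,0,0],"angular":[0,0,0]}])

```text
time: 3.6
eef_pos: [0.5121, -0.0346, 0.1335]
tcp_rot: [[-0.93, 0.369, 0.001], [0.369, 0.93, -0.0], [-0.001, 0.0, -1.0]]
force: [-1.7, 3.0, 15.2]
gripper_width: 0.002
```

The button bottomed out: motion stopped at 6 mm of travel with the force rising to 15 N. I lift off and go over to the plate.

Emit:
drive_tool(rows=[{"fingers":0,"linear":[0,0,-1],"angular":[0,0,0]},{"fingers":0,"linear":[0,0,-3.5],"angular":[0,0,0]},{"fingers":0,"linear":[0,0,-3.5],"angular":[0,0,0]},{"fingers":0,"linear":[0.34,5.1,0],"angular":[0,0,0]},{"fingers":0,"linear":[0.34,5.1,0],"angular":[0,0,0]},{"fingers":0,"linear":[0.34,5.1,0],"angular":[0,0,0]},{"fingers":5.5,"linear":[0.34,5.1,0],"angular":[0,0,0]},{"fingers":5.5,"linear":[0.34,5.1,0],"angular":[0,0,-1.65]}])

```text
time: 4.6
eef_pos: [0.59, 0.21, 0.2118]
tcp_rot: [[-0.94, 0.341, -0.002], [0.341, 0.94, -0.001], [0.001, -0.001, -1.0]]
force: [0.4, -0.6, -0.7]
gripper_width: 0.42
```

Emit:
drive_tool(rows=[{"fingers":5.5,"linear":[0,0,0],"angular":[0,0,0]},{"fingers":5.5,"linear":[0,0,0],"angular":[0,0,0]}])

```text
time: 4.85
eef_pos: [0.5896, 0.2082, 0.2118]
tcp_rot: [[-0.94, 0.342, -0.002], [0.342, 0.94, -0.001], [0.001, -0.001, -1.0]]
force: [-0.1, -0.5, -0.4]
gripper_width: 0.642
```

```bash
python3 d.py .5907 .2095 .12; python3 - <<'E'
from h import *
t=bot.get_image("top")[:,:,::-1];s=bot.get_image("side")[:,:,::-1]
cr=lambda i,x,y:cv2.resize(i[y:y+110,x:x+130],None,fx=3,fy=3,interpolation=cv2.INTER_CUBIC)
cv2.imwrite("pics/c2.png",np.hstack([cr(t,160,135),cr(s,195,105)]))
E
```

```text
t 4.85 p [0.5896 0.2082 0.2118] F [-0.0576 -0.4727 -0.4466] w 0.6422519790145009 yaw 159.99759982075653 z [-0.0017 -0.0008 -1.    ] q [ 0.1525  0.6106  1.2922 -0.0006  1.2406 -1.069 ]
tool delta cm [-0.0671  0.1759  9.1758]
```

View pics/c2.png

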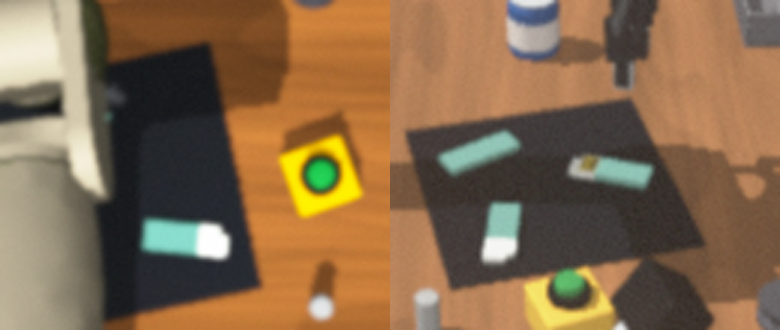

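The button has sprung back up and the plates are undisturbed. I descend so the tips stay just off the mat (TCP z ≈ 0.0765), then grip.

Emit:
drive_tool(rows=[{"fingers":5.5,"linear":[-0.07,0.18,4.0],"angular":[0,0,0]},{"fingers":5.5,"linear":[0,0,4.0],"angular":[0,0,0]},{"fingers":5.5,"linear":[0,0,3.0],"angular":[0,0,0]},{"fingers":5.5,"linear":[0,0,1.5],"angular":[0,0,0]},{"fingers":5.5,"linear":[0,0,0],"angular":[0,0,0]},{"fingers":5.5,"linear":[0,0,0],"angular":[0,0,0]}])

```text
time: 5.7
eef_pos: [0.5919, 0.21, 0.0888]
tcp_rot: [[-0.94, 0.342, 0.002], [0.342, 0.94, 0.0], [-0.002, 0.001, -1.0]]
force: [1.1, -0.3, 0.6]
gripper_width: 0.646
```

```bash
python3 d.py .5907 .2095 .0765; python3 - <<'E'
from h import *
s=bot.get_image("side")[:,:,::-1]
cv2.imwrite("pics/c3.png",cv2.resize(s[125:195,225:315],None,fx=6,fy=6,interpolation=cv2.INTER_CUBIC))
E
```

```text
t 5.7 p [0.5919 0.21   0.0888] F [ 1.093  -0.3314  0.6265] w 0.6462371949575866 yaw 159.9877281261165 z [ 0.0023  0.0003 -1.    ] q [ 0.1547  0.7622  1.3781 -0.      0.9989 -1.0667]
tool delta cm [ 0.0976 -0.0931  1.2345]
```

View pics/c3.png

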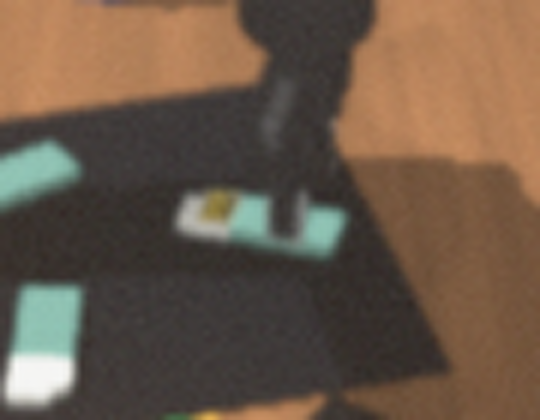

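The near finger stands beside the clear part and well off the frost. The descent came up 12 mm short because a row was speed-limited, and there is no contact force. I go down the rest and close.

Emit:
drive_tool(rows=[{"fingers":5.5,"linear":[0.1,-0.05,0.6],"angular":[0,0,0]},{"fingers":5.5,"linear":[0,0,0.6],"angular":[0,0,0]},{"fingers":5.5,"linear":[0,0,0],"angular":[0,0,0]},{"fingers":5.5,"linear":[0,0,0],"angular":[0,0,0]}])

```text
time: 6.25
eef_pos: [0.5902, 0.21, 0.0754]
tcp_rot: [[-0.94, 0.342, 0.0], [0.342, 0.94, 0.0], [-0.0, 0.0, -1.0]]
force: [0.1, 0.2, -0.2]
gripper_width: 0.644
```

Emit:
drive_tool(rows=[{"fingers":3.5,"linear":[0,0,0],"angular":[0,0,0]},{"fingers":3.0,"linear":[0,0,0],"angular":[0,0,0]},{"fingers":2.5,"linear":[0,0,0],"angular":[0,0,0]},{"fingers":2.0,"linear":[0,0,0],"angular":[0,0,0]},{"fingers":2.0,"linear":[0,0,0],"angular":[0,0,0]},{"fingers":2.0,"linear":[0,0,0],"angular":[0,0,0]}], newtons=50)

```text
time: 7.0
eef_pos: [0.5904, 0.21, 0.0759]
tcp_rot: [[-0.94, 0.342, 0.001], [0.342, 0.94, 0.0], [-0.001, 0.0, -1.0]]
force: [-1.0, -0.4, 5.1]
gripper_width: 0.358
```

Emit:
drive_tool(rows=[{"fingers":2.0,"linear":[0,0,-0.5],"angular":[0,0,0]},{"fingers":2.0,"linear":[0,0,-1.5],"angular":[0,0,0]},{"fingers":2.0,"linear":[0,0,-3],"angular":[0,0,0]},{"fingers":2.0,"linear":[0,0,-3],"angular":[0,0,0]},{"fingers":2.0,"linear":[0,0,-3],"angular":[0,0,0]},{"fingers":2.0,"linear":[0,0,-3],"angular":[0,0,0]},{"fingers":2.0,"linear":[0,0,0],"angular":[0,0,0]}])

```text
time: 7.88
eef_pos: [0.5908, 0.2102, 0.2183]
tcp_rot: [[-0.94, 0.342, 0.005], [0.342, 0.94, 0.001], [-0.005, 0.003, -1.0]]
force: [0.2, -0.1, -1.1]
gripper_width: 0.354
```

```bash
python3 d.py; python3 - <<'E'
from h import *
s=bot.get_image("side")[:,:,::-1]
cv2.imwrite("pics/c4.png",cv2.resize(s[85:195,215:315],None,fx=5,fy=5,interpolation=cv2.INTER_CUBIC))
E
```

```text
t 7.875 p [0.5908 0.2102 0.2183] F [ 0.1607 -0.0732 -1.0762] w 0.35359069878802535 yaw 160.00846015583787 z [ 0.0051  0.0008 -1.    ] q [ 0.1552  0.6054  1.2829  0.      1.2481 -1.0666]
```

View pics/c4.png

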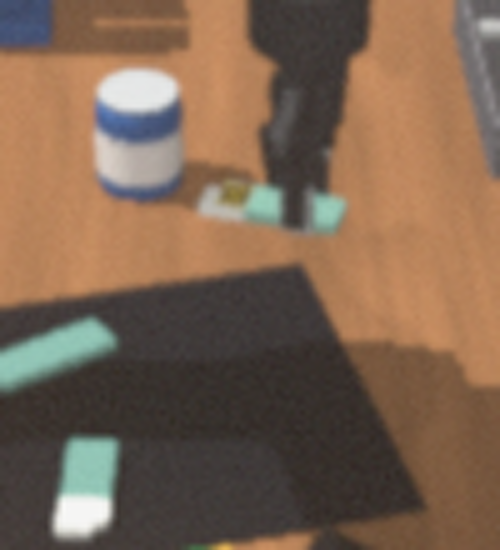

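The plate is held level and label up, with the fingers on the clear part. I turn it by 141.5° here at height, then carry it round to the pad side of the reader's head.

Emit:
drive_tool(rows=[{"fingers":2.0,"linear":[0,0,0],"angular":[0,0,5]},{"fingers":2.0,"linear":[0,0,0],"angular":[0,0,9.5]},{"fingers":2.0,"linear":[0,0,0],"angular":[0,0,9.5]},{"fingers":2.0,"linear":[0,0,0],"angular":[0,0,9.5]},{"fingers":2.0,"linear":[0,0,0],"angular":[0,0,9.5]},{"fingers":2.0,"linear":[0,0,0],"angular":[0,0,9.5]},{"fingers":2.0,"linear":[0,0,0],"angular":[0,0,9.5]},{"fingers":2.0,"linear":[0,0,0],"angular":[0,0,9.5]}])

```text
time: 8.93
eef_pos: [0.5897, 0.2099, 0.2138]
tcp_rot: [[0.032, 0.999, -0.003], [0.999, -0.032, -0.0], [-0.001, -0.003, -1.0]]
force: [-1.3, 0.1, 0.4]
gripper_width: 0.356
```

Emit:
drive_tool(rows=[{"fingers":2.0,"linear":[0,0,0],"angular":[0,0,9.5]},{"fingers":2.0,"linear":[0,0,0],"angular":[0,0,9.5]},{"fingers":2.0,"linear":[0,0,0],"angular":[0,0,9.5]},{"fingers":2.0,"linear":[0,0,0],"angular":[0,0,9.5]},{"fingers":2.0,"linear":[0,0,0],"angular":[0,0,9.5]},{"fingers":2.0,"linear":[0,0,0],"angular":[0,0,9.5]},{"fingers":2.0,"linear":[0,0,0],"angular":[0,0,9.5]},{"fingers":2.0,"linear":[0,0,0],"angular":[0,0,3.5]}])

```text
time: 9.93
eef_pos: [0.5897, 0.2099, 0.2138]
tcp_rot: [[0.949, 0.314, -0.003], [0.314, -0.949, -0.0], [-0.003, -0.0, -1.0]]
force: [0.2, -0.6, 0.0]
gripper_width: 0.354
```

Emit:
drive_tool(rows=[{"fingers":2.0,"linear":[-2.0,1.5,0],"angular":[0,0,0]},{"fingers":2.0,"linear":[-4.1,3.14,0],"angular":[0,0,0]},{"fingers":2.0,"linear":[-4.1,3.14,0],"angular":[0,0,0]},{"fingers":2.0,"linear":[-4.1,3.14,0],"angular":[0,0,0]},{"fingers":2.0,"linear":[-4.1,3.14,0],"angular":[0,0,0]},{"fingers":2.0,"linear":[-4.1,3.14,0],"angular":[0,0,0]},{"fingers":2.0,"linear":[-4.1,3.14,0],"angular":[0,0,0]},{"fingers":2.0,"linear":[-4.1,3.14,0],"angular":[0,0,0]}])

```text
time: 10.92
eef_pos: [0.372, -0.1109, 0.2146]
tcp_rot: [[0.948, 0.318, -0.001], [0.318, -0.948, 0.001], [-0.001, -0.001, -1.0]]
force: [0.6, 0.1, -0.4]
gripper_width: 0.35
```

```bash
python3 d.py .4377 -.3005 .18
```

```text
t 10.925 p [ 0.372  -0.1109  0.2146] F [ 0.6069  0.1278 -0.4272] w 0.35042273841449695 yaw 18.520696801634372 z [-0.0014  0.0009 -1.    ] q [-0.5939  0.1173  2.     -0.0001  1.0259  0.6536]
tool delta cm [ 0.2074 20.0674  3.4289]
```

Emit:
drive_tool(rows=[{"fingers":2.0,"linear":[0,2,0],"angular":[0,0,0]},{"fingers":2.0,"linear":[0,4.5,0.5],"angular":[0,0,0]},{"fingers":2.0,"linear":[0.1,4.5,1],"angular":[0,0,0]},{"fingers":2.0,"linear":[0.1,4.5,1],"angular":[0,0,0]},{"fingers":2.0,"linear":[0,3,1],"angular":[0,0,0]},{"fingers":2.0,"linear":[0,1.5,1],"angular":[0,0,0]},{"fingers":2.0,"linear":[0,0,0],"angular":[0,0,0]},{"fingers":2.0,"linear":[0,0,0],"angular":[0,0,0]}])

```text
time: 11.92
eef_pos: [0.439, -0.2981, 0.1705]
tcp_rot: [[0.948, 0.318, -0.0], [0.318, -0.948, 0.0], [-0.0, -0.0, -1.0]]
force: [0.1, -0.1, 0.0]
gripper_width: 0.358
```

```bash
python3 d.py .4377 -.3005 .169; python3 - <<'E'
from h import *
t=bot.get_image("top")[:,:,::-1];s=bot.get_image("side")[:,:,::-1]
cv2.imwrite("pics/top5.png",t);cv2.imwrite("pics/side5.png",s)
cr=lambda i,x,y:cv2.resize(i[y:y+120,x:x+100],None,fx=4,fy=4,interpolation=cv2.INTER_CUBIC)
cv2.imwrite("pics/c5.png",np.hstack([cr(t,300,140),cr(s,215,190)]))
E
```

```text
t 11.925 p [ 0.439  -0.2981  0.1705] F [ 0.1147 -0.0526  0.0107] w 0.3578010542465015 yaw 18.5508564104089 z [-0.0002  0.0004 -1.    ] q [-0.8175  0.4687  1.6478  0.0002  1.0255  0.4294]
tool delta cm [-0.1976  0.1888  0.1523]
```

View pics/c5.png

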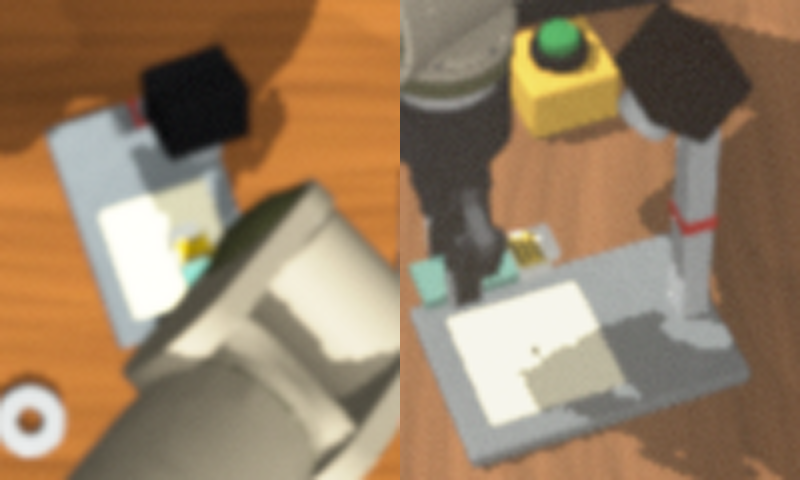

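The frosted end, with its yellow label, is over the pad and points to the post. I apply the small correction, then overlay the predicted plate outline to check it.

Emit:
drive_tool(rows=[{"fingers":2.0,"linear":[-0.2,0.19,0.15],"angular":[0,0,0]},{"fingers":2.0,"linear":[0,0,0],"angular":[0,0,0]},{"fingers":2.0,"linear":[0,0,0],"angular":[0,0,0]},{"fingers":2.0,"linear":[0,0,0],"angular":[0,0,0]}])

```text
time: 12.52
eef_pos: [0.4376, -0.3015, 0.1689]
tcp_rot: [[0.948, 0.317, 0.0], [0.317, -0.948, -0.0], [0.0, 0.0, -1.0]]
force: [-0.6, -0.3, -0.7]
gripper_width: 0.354
```

```bash
python3 d.py .4377 -.3005 .169; cat > ov.py <<'E'
import sys
from h import *
t=bot.get_image("top")[:,:,::-1];s=bot.get_image("side")[:,:,::-1]
s0=bot.sense(); R=s0["tcp_rot"]; p=s0["eef_pos"]; P=np.column_stack([R[:,0],-R[:,1],-R[:,2]])
o=[]
for n,i,x,y in(("top",t,310,170),("side",s,208,225)):
    c=cv2.resize(i[y:y+70,x:x+80],None,fx=5,fy=5,interpolation=cv2.INTER_CUBIC)
    px=lambda a:tuple(np.round((proj(n,a)-(x,y)+.5)*5).astype(int).tolist())
    W=lambda a,b,z:p+R[:,2]*.0689+P@np.array([a,b,z])
    for z,col in((.004,(255,0,255)),(-.004,(255,0,0))):
        for a,b in((-.023,.067),(.037,.067)):
            cv2.polylines(c,[np.array([px(W(u,v,z)) for u,v in((a,-.016),(b,-.016),(b,.016),(a,.016))])],True,col,1)
    yaw=np.radians(18.5); ex=np.array([np.cos(yaw),np.sin(yaw),0]);ey=np.array([-ex[1],ex[0],0]);o0=np.array([.487,-.284,.012])
    cv2.polylines(c,[np.array([px(o0+.045*(u*ex+v*ey)) for u,v in((-1,-1),(1,-1),(1,1),(-1,1))])],True,(0,160,0),1)
    cv2.circle(c,px(np.array([.487,-.284,.1])),4,(0,0,255),-1)
    o.append(c)
cv2.imwrite(sys.argv[1],np.hstack(o))
E
python3 ov.py pics/c6.png
```

```text
t 12.525 p [ 0.4376 -0.3015  0.1689] F [-0.6452 -0.2837 -0.745 ] w 0.35388269652429744 yaw 18.50371255293706 z [ 0. -0. -1.] q [-0.8239  0.4723  1.6469 -0.      1.0223  0.4239]
tool delta cm [ 0.04   -0.0951 -0.0072]
```

View pics/c6.png

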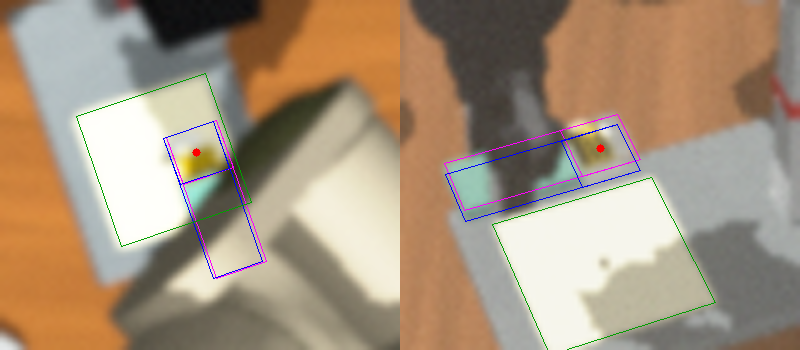

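The overlay agrees with the plate in both views to about 1 px. I apply a last sub-mm correction and zoom in to check yaw and tilt.

Emit:
drive_tool(rows=[{"fingers":2.0,"linear":[0.04,-0.09,0],"angular":[0,0,0]},{"fingers":2.0,"linear":[0,0,0],"angular":[0,0,0]},{"fingers":2.0,"linear":[0,0,0],"angular":[0,0,0]},{"fingers":2.0,"linear":[0,0,0],"angular":[0,0,0]},{"fingers":2.0,"linear":[0,0,0],"angular":[0,0,0]}])

```text
time: 13.25
eef_pos: [0.4377, -0.3006, 0.1689]
tcp_rot: [[0.948, 0.317, -0.0], [0.317, -0.948, -0.0], [-0.0, 0.0, -1.0]]
force: [-0.1, 0.3, -0.2]
gripper_width: 0.356
```

```bash
python3 d.py .4377 -.3005 .169; sed -e 's/y:y+70,x:x+80\],None,fx=5,fy=5/y:y+27,x:x+45],None,fx=16,fy=16/; s/+.5)\*5)/+.5)*16)/; s/"top",t,310,170/"top",t,332,190/; s/"side",s,208,225/"side",s,214,244/; s/hstack/vstack/; s/,4,(0,0,255)/,2,(0,0,255)/; s/fx=16,fy=16/fx=16,fy=16/' -e 's/\*16/*16/' ov.py | sed 's/(("top",t,332,190),/(/' > ov2.py; grep -n 'for n,i' ov2.py; python3 ov2.py pics/c7.png
```

```text
t 13.25 p [ 0.4377 -0.3006  0.1689] F [-0.1121  0.2731 -0.2359] w 0.3556805973772226 yaw 18.500425742816613 z [-0. -0. -1.] q [-0.8226  0.4715  1.6483 -0.      1.0218  0.4254]
tool delta cm [ 0.0008 -0.0078 -0.01  ]
6:for n,i,x,y in(("side",s,214,244)):Traceback (most recent call last):
  File "ov2.py", line 7, in <module>
    c=cv2.resize(i[y:y+27,x:x+45],None,fx=16,fy=16,interpolation=cv2.INTER_CUBIC)
                     ~^~~
TypeError: can only concatenate str (not "int") to str
```

```bash
sed -i 's/(("side",s,214,244)):/(("side",s,214,244),):/' ov2.py; python3 ov2.py pics/c7.png
```

```text
(no output)
```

View pics/c7.png

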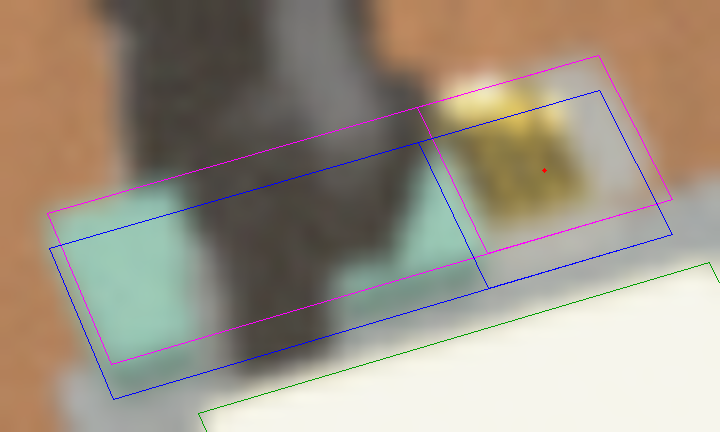

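The outline fits to within a pixel in edges, yaw, frost boundary and height, and the plate is clear of the pad. I hand it in.

```bash
python3 -c "
from workcell import bot
print(bot.finish_job())"
```

```text
the job is handed in; nothing more can be done
None
```

I pressed the start button, picked up the label-up plate, and handed the job in at about 13.4 s of the 48 s. No verdict was reported.

- **Button:** I pressed it with the fingers shut until it stopped at about 6 mm of travel, with the force rising to 15 N. A picture taken afterwards showed it back up.
- **Plate:** I gripped it by the clear part at 50 N, turned it level and brought it to the reader. It is label up, with the frosted end pointing at the post over the pad's centre.
- **Last checks:** The gripper is within 0.2 mm of its computed target, at yaw 18.50° and pointing straight down. The force on the tool is near zero. The predicted plate outline fits the side picture to about a pixel, and the plate touches nothing. With the camera calibration good to about 2 mm, I expect the frosted end to be within 2–3 mm of the focus point.

**Disagreements:**
- The gripper opening reads about 30.4 mm on the 32 mm plate, probably because the pads give a little.
- The fingertips pressed lightly on the fixed mat (about 5 N) while closing.
- The top and side cameras differed by 1–2 mm on the pad's centre, so I used a value between the two.

I did not take a last picture of the bystanders. None of the moves went near them.

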